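# Vent a bayonet tub: butt it to the stop, fit the lid, half turn and hold

### The arm

A 7-joint arm with a two-finger parallel gripper is mounted at the origin on the work surface. World frame = base frame: x ahead of the robot, y to its left, z up, the work surface at z = 0. Lengths are in m, angles in rad, forces in N, time in s.
With the tool pointing down it reaches from about 0.4 to 0.85 m from the base axis. Payload 10.4 kg.
Tool frame: the origin (TCP) lies where the fingers leave the gripper's body, on its centre line; the fingertips stand 73 mm ahead of it and the grasp point (between the pads) lies r.hold_point_z ahead of it (r.hold_point_z is the distance from the TCP to the grasp point, in m); z points along the fingers, y is the direction in which the jaws open and shut (so a half turn about z gives the same grasp; the last joint's range is limited). The gripper opens to 85 mm and grips with 20 to 120 N. Pads are 22 mm wide; open, the fingers measure 114 mm over their backs; the gripper's body (76 mm by 85 mm) begins 54 mm behind the grasp point. The pads swing forward as they close: fully open they stand 13 mm farther back than shut.
Start: joints at [1.272, 0.332, -0.065, 1.46, 0.022, 1.35, -0.088], TCP at [0.17, -0.601, 0.304] pointing down, gripper open.
Joint ranges: [-2.6, 2.6], [-0.5, 2.12], [-1.47, 1.34], [0.16, 2.42], [-1.27, 4.41], [0.06, 2.06], [-2.6, 2.6]. Speed limits (rad/s): [2.22, 2.22, 2.79, 2.79, 3.14, 3.14, 3.14].

### API

Orientations are given as a unit quaternion [x, y, z, w].
In Python, from bench import r gives the robot as it stands.
- The arm moves only by the tool apply_moves, never from a script. Its argument "series" is a list of rows, each an object with "gripper": the opening, from -1 (shut) to 1 (fully open); "slide": the shift along the tool's x, y, z in m, a list of three; "angular": the turn, a rotation vector about the tool's x, y, z in rad, a list of three. In form: [{"gripper": gripper, "slide": [tx, ty, tz], "angular": [wx, wy, wz]}, ...]. A call has 1 to 5 rows; each row shifts and turns the pose as measured when the row begins, along the tool's axes as they then stand; what a row does not reach is not made up. A row lasts 1/12 s, in which the tool goes at most 41.7 mm and 7.16 degrees, less where a joint would pass 70% of its speed; a pose out of reach is approached as far as the arm can. A call is refused whole if a number of a shift passes 0.0417 or a number of a turn 0.125, either way. A call with a gripper value outside its range is refused whole. The fingers move at their own pace and stop on an object; "grip_force" is the grip in N (left out, the last holds). Time passes only in rows, so rows that do not move let the fingers close. It gives the time, the measured TCP pose, the force and the opening at its end, in the units of the state.
- r.read_state(): the state, without advancing time (a new reading comes with each control period).
- r.grab_frame(name): name is "scene" or "top" or "wrist"; returns (picture, depth): 420x560x3 uint8, red, green, blue; 420x560 float32, m along the optical axis (not along the pixel's ray), 0 where there is no reading.
- r.camera_params(name): a dict with "fx", "fy", "cx", "cy" (pixels), "world_from_camera" (4x4, takes a point from camera to world coordinates); the wrist camera has in their place "hand_eye" (4x4, takes a point from camera to tool coordinates, whose origin is the TCP and whose axes are the flange's). Camera axes: x right, y up, looking along -z (the intrinsics and any distortion apply to the point x, -y, -z); pixel columns grow to the right and rows downward; lengths in m; the calibration is good to about 2 mm. A picture is of the moment at which its call begins: read the wrist's pose just before it. camera_params takes no time and is no camera call.
- r.hand_in(): hands the job in, once; it reports no verdict.
The state is a dict: "t": time; "q": joint angles; "joint_vel": joint speeds; "effort": joint torques, N m; "position": TCP position; "tcp_rot": TCP orientation; "force": force on the tool from outside, world axes, zero at the start; "torque": the same for the moment, N m; "width": finger opening in m.
Only numpy, scipy, OpenCV 4.12 (cv2) and the standard library are available. Lean on these libraries where they do the work, as an engineer would, in place of code of your own. Each camera call takes 0.05 s, during which the arm holds its last target. There are 200 camera calls.

### The job

Push the square white tub up flush against the aluminium stop bar, so that it cannot spin. Then set the loose white lid into the tub's mouth with its two lugs down through the two notches (grip fin pointing at the bar) and turn it clockwise, seen from above, half way to the lock, until the fin points from corner to corner of the tub: never on to where the lock clicks. A spring turns the lid back, so finish still gripping the lid there, with the tub still flush against the bar; leave the petri dish, cave, sieve and tweezers alone.

Things in the scene. Friction and masses are not known exactly. Their poses are not given: they have to be found in the camera images.
- stop: Fixed aluminium bar on the black shelf, 30 x 200 x 35 mm (x, y, height). Origin: centre of its underside; its flat front face, at x = -15 mm in its frame, looks to -x, towards the robot (yaw within 0.25 rad); its length runs along its y.
- tub: Loose white weighted tub, 0.4 to 0.65 kg: square body 84 x 84 mm, 46 mm high, with a round neck of radius 37 mm up to 58 mm. Origin: centre of its underside, z up. Its +x face looks at the bar, at first 25 to 60 mm off and up to 0.2 rad out of parallel.
- tub_mouth (a point): Centre of the tub's inner floor, 46 mm above the tub's origin, same axes. Over it an inward lip (7.5 to 12 mm above this floor, inner radius 26 mm) cut by two notches 18 mm wide on the tub's +x and -x axes, 31.5 mm deep from the centre. The lid enters with its x axis along the tub's x (either way round); its lugs then run clockwise (from above) under the lip; the other way is blocked.
- tub_lock (a point): Sprung lock bump under the lip, on the tub's -y side, 32.5 mm from the axis. A lug meets it after a clockwise turn of some 63 degrees; the lock is at 90. Half way is 45 degrees: the fin points corner to corner of the square. From about 10 degrees on a sprung ring turns the lid back with 0.05 to 0.1 N m.
- lid: Loose white lid, 50 to 80 g, upright, left or right of the tub. Origin: centre of underside. Plug radius 24 mm, z 0 to 13 mm; at its foot two lugs on +x and -x, 10 mm wide, 5 high, out to radius 29.5; disc radius 36.5, z 13 to 18; grey grip fin along x, 56 mm long, 14 thick, z 18 to 46. Same after half a turn. Seated, its origin is 46 mm above the tub's; on top of the lip 58.
- tub_back_left (a point): Point on the tub's +x face (the one to butt against the bar) at its +y edge, 42 mm from the tub's centre in x and y, 17.5 mm above the shelf.
- tub_back_right (a point): The same at the -y edge of that face.
- petri_dish: Glass petri dish, radius 45 mm, 14 mm high, a bystander; origin under its centre. It lies on the other side of the tub from the lid.
- cave: Tan ceramic half-round cave, 110 x 145 x 75 mm, a bystander; origin under its centre.
- sieve: Yellow plastic sieve, rim radius 65 mm, 50 mm high, handle 110 mm long along its +x, a bystander; origin under the bowl's centre.
- tweezers: Stainless tweezers lying flat, about 145 mm long along x, 6 mm high, a bystander; origin under the middle.

How it is judged:
By the outcome, as a careful person would: the job done as asked, in the order asked, and still so for the second after the job is handed in, while the arm keeps its last pose, push and grip.
It also fails if it takes over 72 s, if anything falls off the work surface, if the arm or the gripper's body presses on something with over 40 N, if the wrist force passes 120 N, or if a joint passes its speed limit or range.

## Working session

There is one attempt and no reset: what is moved stays moved. The work goes in short steps, Python scripts to look and compute and a tool call to move; the robot and the scene stay as the last step left them, time stands still between calls to the robot, and variables do not carry over. Pictures are saved under pics/ and viewed, about 8 in all and at most 12, crops included, and the job is handed in when it is done.

Besides the shell and the picture viewer there is one more tool, called after ">>>" as a command line: name --argument value ..., lists and objects as JSON in quotes. apply_moves: Moves the arm, as the interface text tells. Its arguments: {"type":"object","properties":{"series":{"type":"array","items":{"type":"object","properties":{"gripper":{"type":"number"},"slide":{"type":"array","items":{"type":"number"}},"angular":{"type":"array","items":{"type":"number"}}}}},"grip_force":{"type":"number"}},"required":["series"]}

```bash
ls; mkdir -p pics
python3 - <<'E'
from bench import r
import cv2,numpy as np
s=r.read_state();print(s, r.hold_point_z)
for n in("scene","top"):
    p,d=r.grab_frame(n);cv2.imwrite(f"pics/{n}0.png",p[:,:,::-1]);np.savez(f"pics/{n}0.npz",p=p,d=d);print(n,r.camera_params(n))
print(r.camera_params("wrist"))
a=np.hstack
E
```

```text
pics
{'t': 0.0, 'q': array([ 1.27242375,  0.33287328, -0.06468045,  1.46092656,  0.02160536,
        1.34990897, -0.08850426]), 'joint_vel': array([-0.00122919,  0.00137029, -0.00028547, -0.00162143, -0.00131239,
       -0.00128033,  0.00093651]), 'effort': array([-7.93473737e-04, -6.25442076e+01,  4.85861942e-02, -3.91599941e+01,
        1.62525015e-02,  9.96464136e-03,  4.07384300e-05]), 'position': array([ 0.17009555, -0.60112932,  0.30312198]), 'tcp_rot': array([ 9.90508549e-01,  1.37449298e-01, -1.35857782e-04, -6.97206511e-04]), 'force': array([ 0.9213576 , -0.11862036,  0.08413826]), 'torque': array([-0.00598988,  0.01607768, -0.04877803]), 'width': 0.08523116618857152} 0.0539
scene {'fx': 398.90165411607, 'fy': 398.90165411607, 'cx': 281.9985813782548, 'cy': 205.50838403539768, 'world_from_camera': array([[-0.73490606, -0.41256172,  0.53824336,  1.06358531],
       [ 0.67816744, -0.44873333,  0.58200285,  0.54246678],
       [ 0.00141564,  0.79273654,  0.60956277,  0.60774312],
       [ 0.        ,  0.        ,  0.        ,  1.        ]])}
top {'fx': 436.5792770177317, 'fy': 436.5792770177317, 'cx': 284.21028514440934, 'cy': 203.34715684493057, 'world_from_camera': array([[ 0.00657572,  0.99700169, -0.07709991,  0.50776441],
       [-0.99996146,  0.00610749, -0.00630726,  0.0364132 ],
       [-0.00581746,  0.07713842,  0.99700342,  1.24195588],
       [ 0.        ,  0.        ,  0.        ,  1.        ]])}
{'fx': 350.30778868937784, 'fy': 350.30778868937784, 'cx': 286.9134999380872, 'cy': 212.37332317847086, 'hand_eye': array([[ 8.73367835e-04,  9.45516902e-01,  3.25571843e-01,
         8.30185418e-02],
       [ 9.99999495e-01, -9.87474433e-04,  1.85232152e-04,
        -7.52676934e-04],
       [ 4.96634002e-04,  3.25571517e-01, -9.45517287e-01,
        -6.96420624e-02],
       [ 0.00000000e+00,  0.00000000e+00,  0.00000000e+00,
         1.00000000e+00]])}
```

View pics/top0.png

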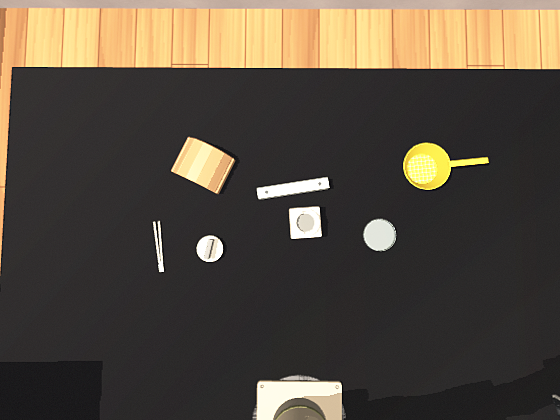

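View pics/scene0.png

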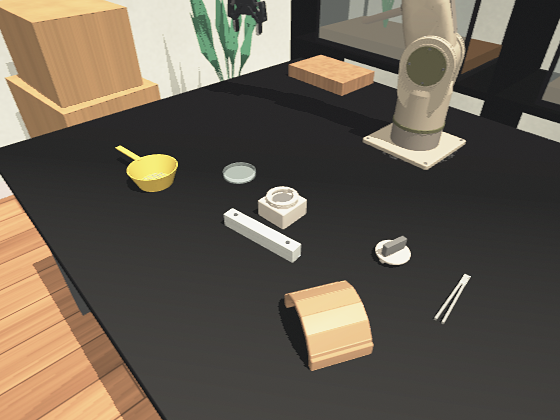

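The top view shows the bar at (293,188), tub (306,222), lid (209,248), dish (380,235), cave (204,165), sieve (427,165) and tweezers (158,247). The scene view agrees, with the tub at (282,205), lid at (393,250) and bar at (262,235).

```bash
cat > h.py <<'E'
from bench import r
import numpy as np, cv2
from scipy.spatial.transform import Rotation as R
def cam(n,s=None):
    c=r.camera_params(n)
    if n=="wrist":
        T=np.eye(4);T[:3,:3]=R.from_quat(s["tcp_rot"]).as_matrix();T[:3,3]=s["position"];return c,T@c["hand_eye"]
    return c,c["world_from_camera"]
def ray(c,T,uv,z):
    uv=np.atleast_2d(uv).astype(float)
    d=np.c_[(uv[:,0]-c["cx"])/c["fx"],-(uv[:,1]-c["cy"])/c["fy"],-np.ones(len(uv))]@T[:3,:3].T
    return T[:3,3]+d*((z-T[2,3])/d[:,2])[:,None]
def comps(p,lo=110,amin=40):
    m=(p.min(2)>lo).astype(np.uint8)
    cs,_=cv2.findContours(m,cv2.RETR_EXTERNAL,cv2.CHAIN_APPROX_NONE)
    return [k for k in cs if cv2.contourArea(k)>amin]
def yaw(s): # world angle of tool x axis
    x=R.from_quat(s["tcp_rot"]).as_matrix()[:,0];return np.arctan2(x[1],x[0])
E
python3 - <<'E'
from h import *
p=np.load("pics/top0.npz")["p"];c,T=cam("top")
for k in comps(p):
    (u,v),_,_=cv2.minAreaRect(k)
    if not(130<u<400 and 170<v<280):continue
    z=.035 if v<200 else .046 if u>290 and u<330 else .018
    w=ray(c,T,k[:,0,:],z)[:,:2]
    (cx,cy),sz,a=cv2.minAreaRect((w*1000).astype(np.float32));print((u,v),z,np.round([cx,cy]),np.round(sz),a)
s=r.read_state();print(R.from_quat(s["tcp_rot"]).as_matrix().round(3),yaw(s))
E
```

```text
(209.0, 248.0) 0.018 [476. 253.] [72. 73.] 1.0070735216140747
(158.00270080566406, 246.03640747070312) 0.018 [481. 396.] [141.  20.] 5.822734355926514
(379.0, 234.5) 0.018 [ 517. -221.] [86. 90.] 0.36258813738822937
(304.7614440917969, 222.159912109375) 0.046 [549. -13.] [84. 85.] 4.413735866546631
(292.5780334472656, 187.75721740722656) 0.035 [645.  21.] [ 34. 202.] 9.139337539672852
[[ 0.962  0.272 -0.   ]
 [ 0.272 -0.962  0.001]
 [-0.    -0.001 -1.   ]] 0.27578111974815084
```

>>> apply_moves --series '[{"gripper":0.2,"slide":[0.028,-0.031,0],"angular":[0,0,0]},{"gripper":0.2,"slide":[0.028,-0.031,0],"angular":[0,0,0]},{"gripper":0.2,"slide":[0.028,-0.031,0],"angular":[0,0,0]},{"gripper":0.2,"slide":[0.028,-0.031,0],"angular":[0,0,0]},{"gripper":0.2,"slide":[0.028,-0.031,0],"angular":[0,0,0]}]'

```text
t: 0.52
position: [0.2576, -0.4162, 0.2981]
tcp_rot: [0.991, 0.131, -0.003, -0.003]
force: [2.1, 0.5, 0.1]
width: 0.0515
```

>>> apply_moves --series '[{"gripper":0.2,"slide":[0.028,-0.031,0],"angular":[0,0,0]},{"gripper":0.2,"slide":[0.028,-0.031,0],"angular":[0,0,0]},{"gripper":0.2,"slide":[0.028,-0.031,0],"angular":[0,0,0]},{"gripper":0.2,"slide":[0.028,-0.031,0],"angular":[0,0,0]},{"gripper":0.2,"slide":[0.028,-0.031,0],"angular":[0,0,0]}]'

```text
t: 0.93
position: [0.3496, -0.2292, 0.2971]
tcp_rot: [0.991, 0.13, -0.004, -0.003]
force: [1.3, 0.0, -0.3]
width: 0.0512
```

>>> apply_moves --series '[{"gripper":0.2,"slide":[0.028,-0.031,0],"angular":[0,0,0]},{"gripper":0.2,"slide":[0.028,-0.031,0],"angular":[0,0,0]},{"gripper":0.2,"slide":[0.028,-0.031,0],"angular":[0,0,0]},{"gripper":0.2,"slide":[0.028,-0.031,0],"angular":[0,0,0.06]},{"gripper":0.2,"slide":[0.028,-0.031,0],"angular":[0,0,0.06]}]'

```text
t: 1.35
position: [0.4435, -0.0432, 0.2968]
tcp_rot: [0.998, 0.069, -0.004, -0.001]
force: [0.7, -0.1, -0.3]
width: 0.0516
```

>>> apply_moves --series '[{"gripper":0.2,"slide":[0.0,-0.015,0],"angular":[0,0,-0.02]},{"gripper":0.2,"slide":[0.0,0,0],"angular":[0,0,0]},{"gripper":0.2,"slide":[0.0,0,0],"angular":[0,0,0]}]'

```text
t: 1.6
position: [0.4434, -0.019, 0.2967]
tcp_rot: [0.997, 0.083, -0.004, -0.003]
force: [-0.4, -1.0, 0.2]
width: 0.0515
```

Run:
```python
from h import *
s=r.read_state();p,d=r.grab_frame("wrist");cv2.imwrite("pics/w1.png",p[:,:,::-1]);np.savez("pics/w1.npz",p=p,d=d,q=s["tcp_rot"],x=s["position"])
c,T=cam("wrist",s)
print(s["position"],yaw(s))
for k in comps(p,110,300):
    (u,v),_,_=cv2.minAreaRect(k)
    w=ray(c,T,k[:,0,:],.04)[:,:2];a=cv2.minAreaRect((w*1000).astype(np.float32));print((u,v),cv2.boundingRect(k),a)
```

```text
[ 0.44338861 -0.01899238  0.29666931] 0.16689485169946394
(157.0, 408.5) (146, 398, 23, 22) ((131.8626251220703, 93.81697082519531), (35.59663772583008, 28.133256912231445), 6.731800556182861)
(366.423095703125, 297.3846435546875) (351, 271, 30, 57) ((329.81201171875, -123.36292266845703), (74.45834350585938, 17.31554412841797), 26.4561824798584)
(207.08480834960938, 297.0420837402344) (193, 271, 30, 56) ((300.782958984375, 47.03250503540039), (18.43061065673828, 73.60123443603516), 82.9181900024414)
(503.7500305175781, 134.24996948242188) (454, 89, 99, 93) ((517.2293701171875, -204.082275390625), (83.94519805908203, 86.96367645263672), 23.67481231689453)
(27.18232536315918, 94.85104370117188) (0, 55, 55, 81) ((477.2193908691406, 223.16989135742188), (46.509552001953125, 67.70379638671875), 85.20233917236328)
(303.1138610839844, 59.36138916015625) (251, 1, 109, 117) ((549.0458984375, -12.876239776611328), (84.77101135253906, 85.20026397705078), 4.27031946182251)
```

View pics/w1.png

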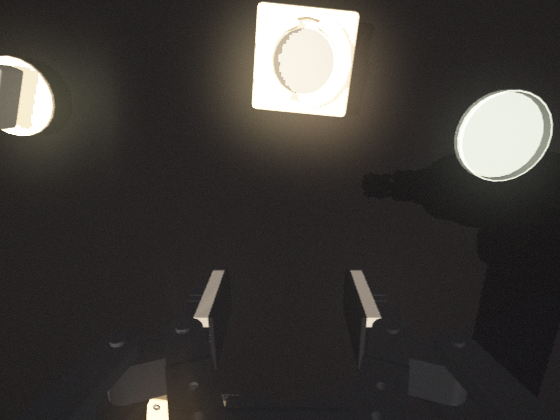

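The wrist view shows the tub at (304,60), lid partly in view at (22,95), and dish at (504,134). The tub fit is (549,-13) mm with yaw 4.3°, matching the top view. I'll descend behind the tub with the jaws half open, parallel to the bar.

>>> apply_moves --series '[{"gripper":0.2,"slide":[0.005,0.003,0.041],"angular":[0,0,0]},{"gripper":0.2,"slide":[0.005,0.003,0.041],"angular":[0,0,0]},{"gripper":0.2,"slide":[0.005,0.003,0.041],"angular":[0,0,0]},{"gripper":0.2,"slide":[0.005,0.003,0.041],"angular":[0,0,0]},{"gripper":0.2,"slide":[0.0,0,0.03],"angular":[0,0,0]}]'

```text
t: 2.07
position: [0.4682, -0.0371, 0.1033]
tcp_rot: [0.997, 0.078, 0.004, 0.002]
force: [-0.3, -0.8, -0.1]
width: 0.0514
```

```bash
cat >> h.py <<'E'
def to(x,y,z,yw):
    "tool-frame delta to vertical tool pose"
    s=r.read_state();M=R.from_quat(s["tcp_rot"])
    G=R.from_matrix(np.array([[np.cos(yw),np.sin(yw),0],[np.sin(yw),-np.cos(yw),0],[0,0,-1]]))
    print("pos",s["position"].round(4),"yaw",yaw(s).round(3),"t",s["t"],"w",round(s["width"],4),"F",s["force"].round(1),"tau",s["torque"].round(2))
    print("slide",M.inv().apply(np.array([x,y,z])-s["position"]).round(4),"ang",(M.inv()*G).as_rotvec().round(3))
E
python3 - <<'E'
from h import *
to(.470,-.025,.090,.16)
E
```

```text
pos [ 0.4682 -0.0371  0.1033] yaw 0.157 t 2.0667 w 0.0514 F [-0.3 -0.8 -0.1] tau [-0.06  0.02 -0.02]
slide [ 0.0036 -0.0117  0.0132] ang [ 0.005 -0.007 -0.003]
```

>>> apply_moves --series '[{"gripper":0.2,"slide":[0.002,-0.011,0.013],"angular":[0.005,-0.007,0]},{"gripper":0.2,"slide":[0.01,0,0],"angular":[0,0,0]},{"gripper":0.2,"slide":[0.01,0,0],"angular":[0,0,0]},{"gripper":0.2,"slide":[0.006,0,0],"angular":[0,0,0]},{"gripper":0.2,"slide":[0.006,0,0],"angular":[0,0,0]}]'

```text
t: 2.48
position: [0.4944, -0.0303, 0.0798]
tcp_rot: [0.997, 0.073, -0.009, 0.0]
force: [-0.1, 0.3, -0.0]
width: 0.051
```

>>> apply_moves --series '[{"gripper":0.2,"slide":[0.006,0,0],"angular":[0,0,0]},{"gripper":0.2,"slide":[0.006,0,0],"angular":[0,0,0]},{"gripper":0.2,"slide":[0.006,0,0],"angular":[0,0,0]},{"gripper":0.2,"slide":[0.006,0,0],"angular":[0,0,0]}]'

```text
t: 2.82
position: [0.5201, -0.0292, 0.0804]
tcp_rot: [0.997, 0.071, -0.009, 0.002]
force: [-1.7, -0.4, -1.4]
width: 0.0513
```

Run:
```python
from h import *
to(.530,-.014,.090,.16)
```

```text
pos [ 0.5201 -0.0292  0.0804] yaw 0.143 t 2.8167 w 0.0513 F [-1.7 -0.4 -1.4] tau [-0.03  0.4  -0.01]
slide [ 0.0118 -0.0136 -0.0098] ang [ 0.002  0.019 -0.017]
```

>>> apply_moves --series '[{"gripper":0.2,"slide":[0.006,0,-0.004],"angular":[0,0.01,-0.01]},{"gripper":0.2,"slide":[0.006,0,-0.003],"angular":[0,0.009,-0.007]},{"gripper":0.2,"slide":[0.005,0,0],"angular":[0,0,0]}]'

```text
t: 3.07
position: [0.5388, -0.0262, 0.0881]
tcp_rot: [0.997, 0.081, 0.001, 0.001]
force: [-2.8, -0.5, -1.0]
width: 0.051
```

>>> apply_moves --series '[{"gripper":0.2,"slide":[0.004,0,0],"angular":[0,0,0]},{"gripper":0.2,"slide":[0.004,0,0],"angular":[0,0,0]}]'

```text
t: 3.23
position: [0.5435, -0.0254, 0.0876]
tcp_rot: [0.997, 0.081, -0.004, 0.002]
force: [-38.5, -5.3, 25.4]
width: 0.0512
```

Run:
```python
from h import *
to(.530,-.014,.085,.16)
p,d=r.grab_frame("top");cv2.imwrite("pics/t2.png",cv2.resize(p[140:290,200:400,::-1],None,fx=4,fy=4))
```

```text
pos [ 0.5435 -0.0254  0.0876] yaw 0.162 t 3.2333 w 0.0512 F [-38.5  -5.3  25.4] tau [-0.93  7.44  0.11]
slide [-0.0114 -0.0134  0.0026] ang [0.002 0.009 0.002]
```

>>> apply_moves --series '[{"gripper":0.2,"slide":[-0.004,0,0],"angular":[0,0,0]},{"gripper":0.2,"slide":[-0.015,0,0],"angular":[0,0.009,0]},{"gripper":0.5,"slide":[-0.005,0,-0.04],"angular":[0,0,0]},{"gripper":0.5,"slide":[-0.005,0,-0.04],"angular":[0,0,0]},{"gripper":0.5,"slide":[-0.01,0,-0.04],"angular":[0,0,0]}]'

```text
t: 3.7
position: [0.502, -0.0304, 0.204]
tcp_rot: [0.997, 0.082, -0.006, -0.001]
force: [1.1, -0.0, 0.6]
width: 0.0637
```

>>> apply_moves --series '[{"gripper":0.5,"slide":[0.01,0,-0.04],"angular":[0,0,0]},{"gripper":0.5,"slide":[0.01,0,-0.02],"angular":[0,0,0]},{"gripper":0.5,"slide":[0,0,0],"angular":[0,0,0]},{"gripper":0.5,"slide":[0,0,0],"angular":[0,0,0]}]'

```text
t: 4.03
position: [0.5257, -0.0262, 0.2771]
tcp_rot: [0.997, 0.082, 0.003, 0.001]
force: [0.2, -0.1, -2.1]
width: 0.064
```

Run:
```python
from h import *
s=r.read_state();p,d=r.grab_frame("wrist");cv2.imwrite("pics/w2.png",p[:,:,::-1]);np.savez("pics/w2.npz",p=p,d=d,q=s["tcp_rot"],x=s["position"])
to(.56,.0,.3,.16)
```

```text
pos [ 0.5257 -0.0261  0.277 ] yaw 0.165 t 4.0833 w 0.0637 F [ 0.6  0.  -0.2] tau [ 0.02 -0.01 -0.04]
slide [ 0.0382 -0.0201 -0.0229] ang [ 0.003 -0.005  0.005]
```

View pics/w2.png

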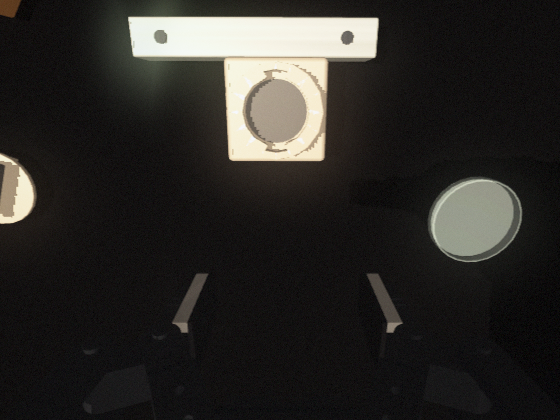

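The wrist view shows the tub (227–327, 58–160) touching the bar (132–378, 18–58). I'll measure its pose now.

```bash
cat > m.py <<'E'
from h import *
f=np.load("pics/w2.npz");p=f["p"].astype(int);s=dict(tcp_rot=f["q"],position=f["x"]);c,T=cam("wrist",s)
g=p.min(2)>100
def fit(P): 
    l=cv2.fitLine((P[:,:2]*1000).astype(np.float32),cv2.DIST_HUBER,0,.01,.01).ravel();return np.degrees(np.arctan2(l[1],l[0])),l
L=[];Rr=[];B=[];F=[]
for v in range(70,152):
    u=np.where(g[v,200:350])[0]+200;L.append((u[0]-.5,v));Rr.append((u[-1]+.5,v))
for u in range(235,320):
    v=np.where(g[100:180,u])[0]+100;B.append((u,v[-1]+.5))
G=p.mean(2)
for u in list(range(145,215))+list(range(340,372)):
    dv=np.diff(G[42:64,u]);F.append((u,42.5+np.argmin(dv)))
for n,q,z in(("L",L,.046),("R",Rr,.046),("B",B,.046),("F",F,.035)):
    a,l=fit(ray(c,T,q,z));print(n,a,l[2:],np.median(np.array(q),0))
tl=fit(ray(c,T,L,.046))[1];tr=fit(ray(c,T,Rr,.046))[1];tb=fit(ray(c,T,B,.046))[1];tf=fit(ray(c,T,F,.035))[1]
n=np.array([abs(tl[0]),np.sign(tl[0])*tl[1]]);n/=np.hypot(*n);t=np.array([-n[1],n[0]])
print("n",n@tb[2:],"front",n@tf[2:],"t",t@tl[2:],t@tr[2:]);tc=(t@tl[2:]+t@tr[2:])/2
print("centre via B+42",n*(n@tb[2:]+42)+t*tc,"via bar-42",n*(n@tf[2:]-42)+t*tc)
print(G[40:66,160],G[40:66,355])
E
python3 m.py
```

```text
L 9.110989 [577.60504   33.808247] [225.5 110.5]
R 9.37484 [598.9865  -46.08627] [325.5 110.5]
B -80.53937 [551.126    -9.28559] [277.  160.5]
F -80.79231 [630.27216   21.826263] [195.5  56.5]
n 542.70233 front 625.7764 t -58.080566 -140.3528
centre via B+42 [593.03613    -5.3787994] via bar-42 [592.1219     -5.5254135]
[132.         127.         136.         178.33333333 240.33333333
 240.66666667 241.         240.33333333 240.33333333 241.
 241.33333333 242.33333333 241.         241.33333333 240.33333333
 227.33333333 190.         123.66666667 120.         117.33333333
 110.33333333  73.33333333  75.33333333  73.33333333  71.33333333
  72.        ] [235.66666667 233.66666667 232.33333333 231.66666667 227.33333333
 230.66666667 231.66666667 232.33333333 232.         232.33333333
 232.         233.33333333 233.33333333 233.33333333 234.33333333
 234.         216.66666667 184.         101.          99.66666667
  99.66666667  79.66666667  35.66666667  36.          38.33333333
  37.        ]
```

>>> apply_moves --series '[{"gripper":0.5,"slide":[-0.003,-0.036,0.004],"angular":[0,0,0]},{"gripper":0.5,"slide":[-0.003,-0.036,0.004],"angular":[0,0,0]},{"gripper":0.5,"slide":[-0.003,-0.036,0.004],"angular":[0,0,0]},{"gripper":0.5,"slide":[-0.003,-0.036,0.004],"angular":[0,0,0]},{"gripper":0.5,"slide":[-0.003,-0.036,0.004],"angular":[0,0,0]}]'

```text
t: 4.5
position: [0.4812, 0.1452, 0.2499]
tcp_rot: [0.997, 0.074, 0.0, 0.002]
force: [0.8, 0.2, 0.4]
width: 0.064
```

>>> apply_moves --series '[{"gripper":0.5,"slide":[-0.003,-0.036,0.004],"angular":[0,0,0]},{"gripper":0.5,"slide":[-0.003,-0.036,0.004],"angular":[0,0,0]},{"gripper":0.5,"slide":[-0.003,-0.03,0.004],"angular":[0,0,0]},{"gripper":0.5,"slide":[0,0,0],"angular":[0,0,0]},{"gripper":0.5,"slide":[0,0,0],"angular":[0,0,0]}]'

```text
t: 4.92
position: [0.4479, 0.2562, 0.2295]
tcp_rot: [0.997, 0.08, -0.004, 0.001]
force: [1.0, -1.3, 0.4]
width: 0.064
```

Run:
```python
from h import *
s=r.read_state();p,d=r.grab_frame("wrist");cv2.imwrite("pics/w3.png",p[:,:,::-1]);np.savez("pics/w3.npz",p=p,d=d,q=s["tcp_rot"],x=s["position"])
to(.476,.253,.15,.16)
```

```text
pos [0.4476 0.2562 0.2295] yaw 0.161 t 4.9667 w 0.0641 F [-0.8  0.7 -0.7] tau [0.06 0.07 0.01]
slide [0.0282 0.0076 0.0793] ang [0.001 0.009 0.001]
```

View pics/w3.png

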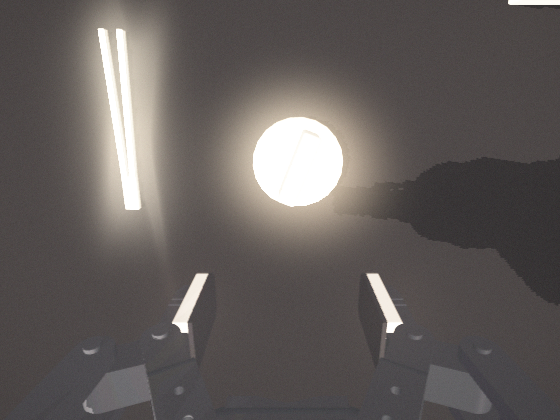

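The lid disc is at (298,162), overexposed, with the fin faintly tilted. I'll use the depth image for the fin.

```bash
cat > m3.py <<'E'
from h import *
f=np.load("pics/w3.npz");p=f["p"];d=f["d"];s=dict(tcp_rot=f["q"],position=f["x"]);c,T=cam("wrist",s)
v,u=np.mgrid[100:220,230:370];D=d[100:220,230:370]
P=np.stack([(u-c["cx"])/c["fx"]*D,-(v-c["cy"])/c["fy"]*D,-D],-1)@T[:3,:3].T+T[:3,3]
z=P[...,2];print(np.histogram(z,bins=np.arange(-.01,.06,.005)))
m=(z>.038)&(z<.055);k=(P[m][:,:2]*1000).astype(np.float32);print(m.sum(),np.median(z[m]),cv2.minAreaRect(k),k.mean(0))
mm=m.astype(np.uint8);cs,_=cv2.findContours(mm,cv2.RETR_EXTERNAL,cv2.CHAIN_APPROX_NONE);q=max(cs,key=cv2.contourArea)[:,0]+[230,100]
print(cv2.minAreaRect((ray(c,T,q,.046)[:,:2]*1000).astype(np.float32)))
k=max(comps(p[100:220,230:370],200,300),key=cv2.contourArea)[:,0]+[230,100]
print(cv2.fitEllipse((ray(c,T,k,.018)[:,:2]*1000).astype(np.float32)))
E
python3 m3.py
```

```text
(array([   0, 7152, 3401,    0,    7, 4550,   45,   43,   47,   55,  406,
       1023,    0]), array([-0.01 , -0.005,  0.   ,  0.005,  0.01 ,  0.015,  0.02 ,  0.025,
        0.03 ,  0.035,  0.04 ,  0.045,  0.05 ,  0.055]))
1453 0.04544466377008721 ((475.0658874511719, 252.65940856933594), (14.144327163696289, 55.83135223388672), 77.64566040039062) [476.3977  252.79149]
((475.6399841308594, 253.0204620361328), (14.387266159057617, 55.86211013793945), 77.78581237792969)
((475.3400573730469, 252.51065063476562), (72.19300842285156, 72.4200668334961), 135.84471130371094)
```

>>> apply_moves --series '[{"gripper":0,"slide":[0.007,0.002,0.02],"angular":[0,0.009,0.12]},{"gripper":0,"slide":[0.007,0.002,0.02],"angular":[0,0,0.12]},{"gripper":0,"slide":[0.007,0.002,0.02],"angular":[0,0,0.12]},{"gripper":0,"slide":[0,0,0],"angular":[0,0,0]}]'

```text
t: 5.3
position: [0.4702, 0.247, 0.1657]
tcp_rot: [0.994, -0.108, 0.0, 0.002]
force: [-0.8, -1.1, -0.5]
width: 0.0431
```

Run:
```python
from h import *
to(.4755,.2527,.120,-.215)
```

```text
pos [0.4702 0.247  0.1657] yaw -0.217 t 5.3 w 0.0431 F [-0.8 -1.1 -0.5] tau [-0.05  0.   -0.  ]
slide [ 0.004  -0.0068  0.0457] ang [ 0.003 -0.001 -0.002]
```

>>> apply_moves --series '[{"gripper":0,"slide":[0.004,-0.007,0.02],"angular":[0,0,0]},{"gripper":0,"slide":[0,0,0.02],"angular":[0,0,0]},{"gripper":0,"slide":[0,0,0],"angular":[0,0,0]},{"gripper":0,"slide":[0,0,0],"angular":[0,0,0]}]'

```text
t: 5.63
position: [0.4769, 0.2492, 0.1256]
tcp_rot: [0.995, -0.104, -0.0, 0.002]
force: [-0.5, 0.5, 0.4]
width: 0.0426
```

Run:
```python
from h import *
to(.4755,.2527,.094,-.215)
```

```text
pos [0.4769 0.2492 0.1256] yaw -0.209 t 5.6333 w 0.0426 F [-0.5  0.5  0.4] tau [-0.01 -0.02 -0.02]
slide [-0.0021 -0.0033  0.0315] ang [0.005 0.    0.006]
```

>>> apply_moves --series '[{"gripper":0,"slide":[-0.002,-0.003,0.012],"angular":[0.005,0,0.006]},{"gripper":0,"slide":[0,0,0.012],"angular":[0,0,0]},{"gripper":0,"slide":[0,0,0.005],"angular":[0,0,0]},{"gripper":0,"slide":[0,0,0],"angular":[0,0,0]}]'

```text
t: 5.97
position: [0.4773, 0.2519, 0.1001]
tcp_rot: [0.994, -0.105, 0.002, -0.001]
force: [0.1, -0.4, 0.3]
width: 0.0429
```

Run:
```python
from h import *
to(.4755,.2527,.094,-.215)
```

```text
pos [0.4773 0.2519 0.1001] yaw -0.21 t 5.9667 w 0.0429 F [ 0.1 -0.4  0.3] tau [-0.08  0.03 -0.01]
slide [-0.002  -0.0004  0.0061] ang [-0.003 -0.003  0.005]
```

>>> apply_moves --series '[{"gripper":0,"slide":[-0.002,0,0.006],"angular":[-0.003,-0.003,0.005]},{"gripper":-1,"slide":[0,0,0],"angular":[0,0,0]},{"gripper":-1,"slide":[0,0,0],"angular":[0,0,0]},{"gripper":-1,"slide":[0,0,0],"angular":[0,0,0]},{"gripper":-1,"slide":[0,0,0],"angular":[0,0,0]}]' --grip_force 50

```text
t: 6.38
position: [0.4762, 0.2525, 0.0957]
tcp_rot: [0.994, -0.107, 0.001, -0.0]
force: [-0.4, 0.6, -0.8]
width: 0.0132
```

Run:
```python
from h import *
to(.4755,.2527,.2,-.215)
```

```text
pos [0.4762 0.2525 0.0957] yaw -0.214 t 6.3833 w 0.0132 F [-0.4  0.6 -0.8] tau [ 0.05 -0.03  0.04]
slide [-5.000e-04 -1.000e-04 -1.043e-01] ang [-0.001 -0.002  0.001]
```

>>> apply_moves --series '[{"gripper":-1,"slide":[0,0,-0.035],"angular":[0,0,0]},{"gripper":-1,"slide":[0,0,-0.035],"angular":[0,0,-0.12]},{"gripper":-1,"slide":[0,0,-0.035],"angular":[0,0,-0.12]},{"gripper":-1,"slide":[0,0,0],"angular":[0,0,-0.12]},{"gripper":-1,"slide":[0,0,0],"angular":[0,0,0]}]'

```text
t: 6.8
position: [0.4748, 0.2521, 0.2044]
tcp_rot: [0.997, 0.081, -0.001, 0.001]
force: [-0.5, -0.5, -1.7]
width: 0.0132
```

>>> apply_moves --series '[{"gripper":-1,"slide":[0.009,0.034,0],"angular":[0,0,0]},{"gripper":-1,"slide":[0.009,0.034,0],"angular":[0,0,0]},{"gripper":-1,"slide":[0.009,0.034,0],"angular":[0,0,0]},{"gripper":-1,"slide":[0.009,0.034,0],"angular":[0,0,0]}]'

```text
t: 7.13
position: [0.5299, 0.1287, 0.2047]
tcp_rot: [0.997, 0.081, -0.0, -0.002]
force: [1.1, 0.8, -0.5]
width: 0.013
```

Run:
```python
from h import *
to(.5925,-.0055,.19,.162)
```

```text
pos [0.5299 0.1287 0.2047] yaw 0.161 t 7.1333 w 0.013 F [ 1.1  0.8 -0.5] tau [-0.02 -0.12 -0.02]
slide [0.0402 0.1425 0.0142] ang [-0.003  0.001 -0.001]
```

>>> apply_moves --series '[{"gripper":-1,"slide":[0.01,0.035,0],"angular":[0,0,0]},{"gripper":-1,"slide":[0.01,0.035,0],"angular":[0,0,0]},{"gripper":-1,"slide":[0.01,0.035,0],"angular":[0,0,0]},{"gripper":-1,"slide":[0.01,0.035,0],"angular":[0,0,0]},{"gripper":-1,"slide":[0,0,0.01],"angular":[0,0,0]}]'

```text
t: 7.55
position: [0.594, -0.0189, 0.1917]
tcp_rot: [0.998, 0.065, -0.001, 0.001]
force: [-0.0, -0.6, -0.3]
width: 0.0127
```

Run:
```python
from h import *
to(.5925,-.0055,.175,.162)
```

```text
pos [ 0.594  -0.0189  0.1917] yaw 0.131 t 7.55 w 0.0127 F [-0.  -0.6 -0.3] tau [-0.06  0.05  0.04]
slide [ 0.0003 -0.0135  0.0167] ang [ 0.001  0.002 -0.031]
```

>>> apply_moves --series '[{"gripper":-1,"slide":[0,-0.013,0.01],"angular":[0,0,-0.031]},{"gripper":-1,"slide":[0,0,0],"angular":[0,0,0]},{"gripper":-1,"slide":[0,0,0],"angular":[0,0,0]}]'

```text
t: 7.8
position: [0.591, -0.0082, 0.1768]
tcp_rot: [0.997, 0.075, -0.004, 0.0]
force: [-0.4, -0.9, 0.1]
width: 0.0128
```

Run:
```python
from h import *
to(.5925,-.0055,.160,.162)
s=r.read_state()
p,d=r.grab_frame("wrist");cv2.imwrite("pics/w4.png",p[:,:,::-1]);np.savez("pics/w4.npz",p=p,d=d,q=s["tcp_rot"],x=s["position"])
```

```text
pos [ 0.591  -0.0082  0.1768] yaw 0.15 t 7.8 w 0.0128 F [-0.4 -0.9  0.1] tau [-0.06 -0.03 -0.  ]
slide [ 0.002  -0.0024  0.0168] ang [-0.     0.008 -0.012]
```

View pics/w4.png

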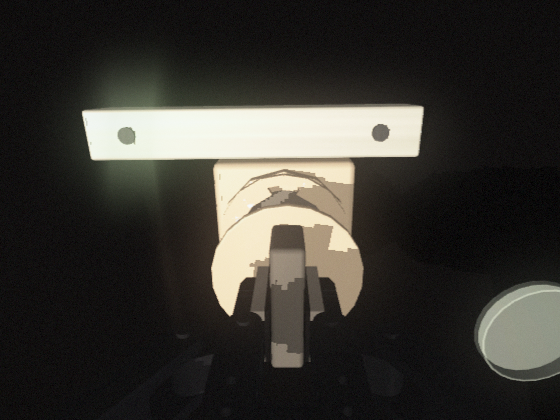

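The lid is held upright by the fin (272–304, 226–366), with the disc (211–364) below it and the tub still touching the bar. I'll check the lid's offset in the hand.

Run:
```python
from h import *
c=r.camera_params("wrist");T=c["hand_eye"]
print(ray(c,T,[(287,226),(287,366),(272,240),(304,240)],.0497).round(4))
print(ray(c,T,[(211,268),(364,268),(287,206)],.0777).round(4))
```

```text
[[ 0.0366 -0.0006  0.0497]
 [-0.0271 -0.0006  0.0497]
 [ 0.031  -0.0062  0.0497]
 [ 0.031   0.0057  0.0497]]
[[ 0.0045 -0.0364  0.0777]
 [ 0.0046  0.0356  0.0777]
 [ 0.0352 -0.0006  0.0777]]
```

>>> apply_moves --series '[{"gripper":-1,"slide":[0.002,-0.002,0.008],"angular":[0,0.008,-0.012]},{"gripper":-1,"slide":[0,0,0],"angular":[0,0,0]},{"gripper":-1,"slide":[0,0,0],"angular":[0,0,0]}]'

```text
t: 8.1
position: [0.5923, -0.0022, 0.1688]
tcp_rot: [0.997, 0.083, 0.001, -0.0]
force: [-0.4, -1.0, -0.5]
width: 0.0131
```

Run:
```python
from h import *
to(.5925,-.0055,.160,.162)
```

```text
pos [ 0.5923 -0.0022  0.1688] yaw 0.166 t 8.1 w 0.0131 F [-0.4 -1.  -0.5] tau [-0.02  0.01 -0.01]
slide [-0.0003  0.0033  0.0088] ang [-0.001 -0.001  0.004]
```

>>> apply_moves --series '[{"gripper":-1,"slide":[0.001,0.003,0.006],"angular":[0,0,0.004]},{"gripper":-1,"slide":[0,0,0],"angular":[0,0,0]},{"gripper":-1,"slide":[0,0,0],"angular":[0,0,0]}]'

```text
t: 8.35
position: [0.594, -0.0042, 0.1628]
tcp_rot: [0.997, 0.081, 0.001, -0.0]
force: [0.5, 0.8, -0.6]
width: 0.013
```

Run:
```python
from h import *
to(.5935,-.0058,.1537,.162)
```

```text
pos [ 0.594  -0.0042  0.1628] yaw 0.163 t 8.35 w 0.013 F [ 0.5  0.8 -0.6] tau [ 0.06 -0.04  0.05]
slide [-0.0008  0.0015  0.0091] ang [-0.001 -0.002  0.001]
```

>>> apply_moves --series '[{"gripper":-1,"slide":[-0.001,0.0015,0.003],"angular":[0,0,0]},{"gripper":-1,"slide":[0,0,0.003],"angular":[0,0,0]},{"gripper":-1,"slide":[0,0,0.002],"angular":[0,0,0]},{"gripper":-1,"slide":[0,0,0],"angular":[0,0,0]}]'

```text
t: 8.68
position: [0.5933, -0.0065, 0.1542]
tcp_rot: [0.997, 0.081, 0.001, -0.0]
force: [-0.0, -0.2, -0.3]
width: 0.0131
```

Run:
```python
from h import *
to(.5935,-.0058,.1417,.162)
```

```text
pos [ 0.5933 -0.0065  0.1542] yaw 0.162 t 8.6833 w 0.0131 F [-0.  -0.2 -0.3] tau [0.01 0.   0.07]
slide [ 0.0003 -0.0006  0.0125] ang [-0.    -0.003 -0.   ]
```

Right at lip height with no contact. I'll go down in small steps, watching the force.

>>> apply_moves --series '[{"gripper":-1,"slide":[0,-0.0005,0.002],"angular":[0,-0.003,0]},{"gripper":-1,"slide":[0,0,0.0015],"angular":[0,0,0]}]'

```text
t: 8.85
position: [0.5933, -0.006, 0.1506]
tcp_rot: [0.997, 0.081, -0.0, -0.0]
force: [-0.2, 0.3, -0.8]
width: 0.0131
```

>>> apply_moves --series '[{"gripper":-1,"slide":[0,0,0.0015],"angular":[0,0,0]},{"gripper":-1,"slide":[0,0,0],"angular":[0,0,0]}]'

```text
t: 9.02
position: [0.5932, -0.006, 0.1487]
tcp_rot: [0.997, 0.081, -0.0, -0.0]
force: [-0.6, 0.0, -1.1]
width: 0.0134
```

Run:
```python
from h import *
to(.5935,-.0058,.1417,.162)
```

```text
pos [ 0.5932 -0.006   0.1487] yaw 0.162 t 9.0167 w 0.0134 F [-0.6  0.  -1.1] tau [-0.04 -0.01  0.03]
slide [ 0.0003 -0.0001  0.007 ] ang [-0.     0.001 -0.   ]
```

>>> apply_moves --series '[{"gripper":-1,"slide":[0,0,0.002],"angular":[0,0,0]},{"gripper":-1,"slide":[0,0,0.002],"angular":[0,0,0]},{"gripper":-1,"slide":[0,0,0.001],"angular":[0,0,0]}]'

```text
t: 9.27
position: [0.5934, -0.0059, 0.1435]
tcp_rot: [0.997, 0.081, -0.0, -0.0]
force: [-0.3, -0.1, -0.8]
width: 0.0129
```

>>> apply_moves --series '[{"gripper":-1,"slide":[0,0,0.001],"angular":[0,0,0]},{"gripper":-1,"slide":[0,0,0.001],"angular":[0,0,0]}]'

```text
t: 9.43
position: [0.5933, -0.0059, 0.1412]
tcp_rot: [0.997, 0.081, -0.0, -0.0]
force: [-6.4, -1.6, 17.8]
width: 0.0132
```

Run:
```python
from h import *
to(.5935,-.0058,.1417,.162)
```

```text
pos [ 0.5933 -0.0059  0.1412] yaw 0.162 t 9.4333 w 0.0132 F [-6.4 -1.6 17.8] tau [-0.14  0.96 -0.03]
slide [ 0.0002 -0.     -0.0005] ang [-0.  0. -0.]
```

The lid is seated: z is 0.1412 against 0.1417 predicted, with floor contact. I'll unload it vertically and preload it towards the bar.

>>> apply_moves --series '[{"gripper":-1,"slide":[0.001,0,-0.0008],"angular":[0,0,0]},{"gripper":-1,"slide":[0.001,0,0],"angular":[0,0,0]}]'

```text
t: 9.6
position: [0.5952, -0.0056, 0.142]
tcp_rot: [0.997, 0.081, -0.0, -0.0]
force: [-3.8, 0.3, 1.7]
width: 0.0133
```

>>> apply_moves --series '[{"gripper":-1,"slide":[0.001,0,0],"angular":[0,0,0]}]'

```text
t: 9.68
position: [0.5955, -0.0056, 0.1417]
tcp_rot: [0.997, 0.081, -0.002, 0.0]
force: [-7.8, -1.4, 3.4]
width: 0.0129
```

>>> apply_moves --series '[{"gripper":-1,"slide":[0.001,0,0],"angular":[0,0,0.06]},{"gripper":-1,"slide":[0.001,0,0],"angular":[0,0,0.06]}]' --grip_force 70

```text
t: 9.85
position: [0.5955, -0.0048, 0.1415]
tcp_rot: [1.0, 0.02, -0.005, 0.0]
force: [-10.4, 0.2, 10.7]
width: 0.0128
```

Run:
```python
from h import *
to(.5952,-.0056,.1417,-.623)
```

```text
pos [ 0.5955 -0.0048  0.1415] yaw 0.041 t 9.85 w 0.0128 F [-10.4   0.2  10.7] tau [-0.05  2.26  0.28]
slide [-0.0003  0.0008 -0.0002] ang [0.003 0.009 0.664]
```

>>> apply_moves --series '[{"gripper":-1,"slide":[0.0008,-0.0002,-0.0003],"angular":[0.003,0.009,0.08]},{"gripper":-1,"slide":[0.0008,-0.0002,-0.0002],"angular":[0,0.003,0.08]}]'

```text
t: 10.02
position: [0.595, -0.005, 0.1415]
tcp_rot: [0.998, -0.063, -0.002, -0.0]
force: [-1.3, -1.9, -0.5]
width: 0.0124
```

Run:
```python
from h import *
to(.5952,-.0056,.1417,-.623)
```

```text
pos [ 0.595  -0.005   0.1415] yaw -0.125 t 10.0167 w 0.0124 F [-1.3 -1.9 -0.5] tau [-0.47  0.55  0.08]
slide [ 0.0003  0.0005 -0.0002] ang [0.    0.003 0.498]
```

>>> apply_moves --series '[{"gripper":-1,"slide":[0.0014,-0.0005,0],"angular":[0,0.003,0.08]},{"gripper":-1,"slide":[0.001,-0.0005,0],"angular":[0,0.002,0.08]}]'

```text
t: 10.18
position: [0.5953, -0.0049, 0.1414]
tcp_rot: [0.989, -0.146, -0.002, 0.001]
force: [-7.7, -0.7, 7.1]
width: 0.0127
```

Run:
```python
from h import *
to(.5952,-.0056,.1417,-.623)
```

```text
pos [ 0.5953 -0.0049  0.1414] yaw -0.293 t 10.1833 w 0.0127 F [-7.7 -0.7  7.1] tau [-0.23  1.74  0.24]
slide [ 0.0001  0.0007 -0.0003] ang [0.004 0.003 0.33 ]
```

>>> apply_moves --series '[{"gripper":-1,"slide":[0.001,-0.0006,-0.0002],"angular":[0.003,0.003,0.08]},{"gripper":-1,"slide":[0.001,-0.0006,-0.0001],"angular":[0,0.002,0.08]}]'

```text
t: 10.35
position: [0.5956, -0.0051, 0.1415]
tcp_rot: [0.974, -0.228, -0.002, 0.002]
force: [-6.4, -1.1, 4.6]
width: 0.0125
```

Run:
```python
from h import *
to(.5952,-.0056,.1417,-.623)
```

```text
pos [ 0.5956 -0.0051  0.1415] yaw -0.461 t 10.35 w 0.0125 F [-6.4 -1.1  4.6] tau [-0.2   1.42  0.23]
slide [-0.0002  0.0006 -0.0002] ang [0.005 0.002 0.162]
```

>>> apply_moves --series '[{"gripper":-1,"slide":[0.0008,-0.0008,-0.0001],"angular":[0.004,0.002,0.075]},{"gripper":-1,"slide":[0.0008,-0.0008,0],"angular":[0,0.002,0.075]}]'

```text
t: 10.52
position: [0.5958, -0.0053, 0.1414]
tcp_rot: [0.953, -0.305, -0.002, 0.002]
force: [-6.8, -0.7, 6.1]
width: 0.0125
```

Run:
```python
from h import *
to(.5952,-.0056,.1417,-.623)
s=r.read_state()
p,d=r.grab_frame("wrist");cv2.imwrite("pics/w5.png",p[:,:,::-1]);np.savez("pics/w5.npz",p=p,d=d,q=s["tcp_rot"],x=s["position"])
```

```text
pos [ 0.5958 -0.0053  0.1414] yaw -0.619 t 10.5167 w 0.0125 F [-6.8 -0.7  6.1] tau [-0.18  1.62  0.23]
slide [-0.0003  0.0006 -0.0003] ang [0.005 0.002 0.004]
```

View pics/w5.png

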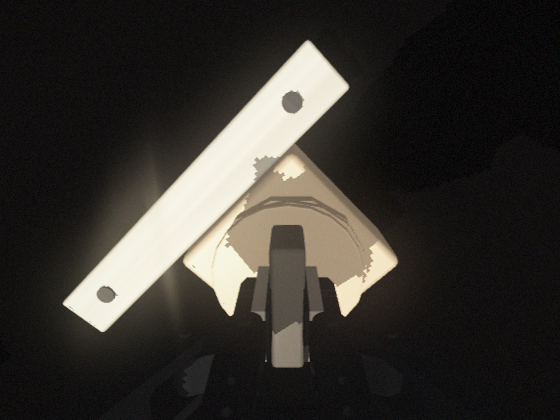

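The view shows the tub's face flush along the bar, the fin (288, 226–366) aimed at the far corner (293,150), and the corners left (184,262) and right (397,262). I'll hold with zero-net motion and verify numerically.

>>> apply_moves --series '[{"gripper":-1,"slide":[0.0006,-0.0006,0],"angular":[0.003,0.002,0.004]},{"gripper":-1,"slide":[0.0006,-0.0006,0],"angular":[0,0,0.002]}]'

```text
t: 10.73
position: [0.5959, -0.0053, 0.1415]
tcp_rot: [0.95, -0.311, -0.002, 0.003]
force: [-4.3, -0.1, 4.6]
width: 0.0127
```

Run:
```python
from h import *
to(.5952,-.0056,.1417,-.623)
s=r.read_state();p,d=r.grab_frame("wrist");c,T=cam("wrist",s);G=p.astype(float).mean(2)
# tub right (-y) edge, bar front edge
E=[(max(u for u in range(300,420) if G[v,u]>60)+.5,v) for v in range(165,250,3)]
P=ray(c,T,E,.046)[:,:2];l=cv2.fitLine((P*1000).astype(np.float32),cv2.DIST_HUBER,0,.01,.01).ravel();print("tub -y edge yaw",np.degrees(np.arctan(l[1]/l[0])),np.round(P[[0,-1]],4).tolist())
for U in(range(112,170,3),range(300,340,3)):
    F=[]
    for u in U:
        v0=int(331+(u-103)*(87-331)/(349-103));w=G[v0-14:v0+12,u];F.append((u,v0-13.5+np.argmin(np.diff(w))))
    Q=ray(c,T,F,.035)[:,:2];
    l2=cv2.fitLine((Q*1000).astype(np.float32),cv2.DIST_HUBER,0,.01,.01).ravel();print("bar",-np.degrees(np.arctan(l2[0]/l2[1])),l2[2:])
print("fin-bar",np.degrees(yaw(s))-9.3)
```

```text
pos [ 0.5959 -0.0053  0.1415] yaw -0.633 t 10.7333 w 0.0127 F [-4.3 -0.1  4.6] tau [-0.06  1.1   0.16]
slide [-0.0004  0.0007 -0.0002] ang [ 0.006  0.002 -0.01 ]
tub -y edge yaw 9.236231 [[0.6273, -0.0463], [0.5675, -0.0534]]
bar 9.628781 [619.6493    87.619026]
bar 8.628193 [643.71326  -59.386013]
fin-bar -45.54310367103987
```

>>> apply_moves --series '[{"gripper":-1,"slide":[0.0008,-0.0008,0],"angular":[0,0,0]}]'

```text
t: 10.87
position: [0.5962, -0.0052, 0.1415]
tcp_rot: [0.95, -0.311, -0.003, 0.003]
force: [-8.5, -0.5, 6.4]
width: 0.0126
```

Run:
```python
from h import *
r.grab_frame("top");r.grab_frame("top")
to(.5952,-.0056,.1417,-.623)
```

```text
pos [ 0.5962 -0.0052  0.1415] yaw -0.632 t 10.9667 w 0.0124 F [-7.1 -1.   5.9] tau [-0.2   1.73  0.21]
slide [-0.0006  0.0009 -0.0002] ang [ 0.009  0.004 -0.009]
```

Stable, with a push of about 7 N towards the bar. Handing in.

```bash
python3 -c "
from bench import r
print(r.hand_in())"
```

```text
the job is handed in; nothing more can be done
None
```

The job is handed in. The tub is against the bar, and the lid is seated and turned about 45.5° clockwise. I was still gripping its fin at hand-in, at about 11 s of robot time.

**What I did:** I pushed the tub with half-open fingers until it butted against the bar. I then gripped the lid by its fin and lowered it until it touched the tub's floor at the predicted height. I turned it in small steps while pressing towards the bar.

**Last checks:**
- **Tub flush:** the tub's side edge read 9.24° and the bar's front about 9.3°, measured from points near its two ends. No gap was visible.
- **Bar fits:** the separate fits at the bar's two ends disagreed by 1° (9.6° and 8.6°), because they are short.
- **Lid angle:** the 45.5° comes from the tool's yaw against the bar. It is well short of the lock bump at about 63°.
- **Holding:** the push towards the bar was about 7 N, with about 6 N upward on the tool from the seated lid. The pose held through two camera calls.

**Not ideal:**
- **Push force:** the wrist force reached about 38 N along x and 25 N along z for a moment when the tub met the bar. The fingers made that contact, and I backed off at once.
- **Bystanders:** I made no final measurement of the dish, cave, sieve and tweezers. The arm's path stayed clear of them.

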